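Fetch the sanding block from behind the paint bottles

ROBOT

A 6-joint arm with a two-finger parallel gripper is mounted at the origin on the work surface. World frame = base frame: x ahead of the robot, y to its left, z up, the work surface at z = 0. Lengths are in mm, angles in rad, forces in N, time in s.
With the tool pointing down it reaches from about 325 to 775 mm from the base axis. Payload 9.3 kg.
Tool frame: the origin (TCP) lies on the centre line of the jaws, within the pads' length; the fingertips stand manip.nose_length ahead of it and the grasp point (between the pads) is the TCP (manip.nose_length is the distance from the TCP to the fingertips, in mm); z points along the fingers, y is the line along which they close (so a half turn about z gives the same grasp; the last joint's range is limited). The gripper opens to 85 mm and grips with 20 to 120 N. Pads are 22 mm wide; open, the fingers measure 114 mm over their backs; the gripper's body (76 mm by 85 mm) begins 54 mm behind the grasp point. The pads swing forward as they close: fully open they stand 13 mm farther back than shut.
Start: joints at [-1.447, 0.259, 0.021, 1.334, 0, 1.418], TCP at [150.297, -529.063, 250.279] pointing down, gripper open.
Joint ranges: [-3.04, 3.04], [-0.91, 1.82], [-1.04, 1.36], [-1.92, 1.95], [-1.52, 1.45], [-3.14, 3.14]. Speed limits (rad/s): [2.22, 2.22, 2.79, 3.14, 3.14, 3.14].

INTERFACE

Orientations are given as a rotation vector (axis times angle).
In Python, from workcell import manip gives the robot as it stands. The module is installed in compiled form; this text tells all that it offers. Calls block until the motion is done:
- manip.movep(position, orientation): joint-space move of the TCP to a pose.
- manip.move_straight(position, frame=None, max_speed=150): straight line of the TCP; frame=None keeps the orientation; max_speed is the mean speed in mm/s.
- manip.move_joints(angles): joint-space move.
- manip.grip(opening, effort=None): finger opening in mm; effort is the grip in N (None keeps the last); returns when the fingers have stopped.
- manip.wait(seconds).
- manip.inverse_kinematics(position, orientation): joint angles nearest the present ones, or None.
- manip.get_state(): the state.
- manip.get_image(name): name is "scene" or "top" or "wrist"; returns a dict with "color" (420x560x3 uint8, blue, green, red), "camera_matrix" (3x3 intrinsics, pixels), "k1" (the pictures are not rectified: a ray, as slopes to the right and down, at radius r is drawn at 1 + k1 r^2 times it, then the intrinsics apply), "rvec" (rotation vector, rad) and "tvec" (3), from world to camera coordinates, as OpenCV has them; the wrist camera has in their place "mount" (4x4, takes a point from camera to tool coordinates, whose origin is the TCP and whose axes are the flange's). Camera axes: x right, y down, z forward; pixel columns grow to the right and rows downward; lengths in mm; the calibration is good to about 2 mm. A picture is of the moment at which its call begins: read the wrist's pose just before it. There is no depth.
A pose or a line that the arm cannot do raises manip.Unreachable and nothing moves.
- manip.sign_off(): hands the job in; it is judged then, once.
The state is a dict: "time_s": time; "joint_positions": joint angles; "dq": joint speeds; "tau": joint torques, N m; "position": TCP position; "ee_rot": TCP orientation; "contact_force": force on the tool from outside, world axes, zero at the start; "ft_torque": the same for the moment, N m; "gripper_width": finger opening in mm; "finger_force": force on a finger pad.
Only numpy, scipy, OpenCV 4.12 (cv2) and the standard library are available. Lean on these libraries where they do the work, as an engineer would, in place of code of your own. Each camera call takes 0.05 s, during which the arm holds its last target. There are 200 camera calls.

TASK

The sanding block lies in the wooden rack behind three paint bottles: first stand all three bottles in the grey side tray, leaving the block where it is meanwhile. Then lay the block, cork side down, lengthwise and centred on the blue mat on the white foam, and let go of it while the bottles still stand in the tray. Last, put the bottles back in the rack, each upright and centred on the square pad of its own colour; never knock a bottle over.

Things in the scene. Friction and masses are not known exactly. Their poses are not given: they have to be found in the camera images.
- bottle_red: red paint bottle, round and upright: straight red body 52 mm across up to 100 mm height with a white paper band low on it, then a shoulder and a white cap 31 mm across; 130 mm tall in all, about 0.22 kg. Origin: centre of its underside; z up; its yaw means nothing. It starts on one of the three pads, not always the one of its colour.
- bottle_yellow: yellow paint bottle, round and upright: straight yellow body 52 mm across up to 100 mm height with a white paper band low on it, then a shoulder and a white cap 31 mm across; 130 mm tall in all, about 0.22 kg. Origin: centre of its underside; z up; its yaw means nothing. It starts on one of the three pads, not always the one of its colour.
- bottle_green: green paint bottle, round and upright: straight green body 52 mm across up to 100 mm height with a white paper band low on it, then a shoulder and a white cap 31 mm across; 130 mm tall in all, about 0.22 kg. Origin: centre of its underside; z up; its yaw means nothing. It starts on one of the three pads, not always the one of its colour.
- pad_red: red square pad fixed on the rack, 62 by 62 mm, 3 mm thick, the place for one bottle; 12 mm in front of it (-x) a red marker strip, 22 by 62 mm, stays in sight when a bottle stands on the square. Origin: centre of the square at its underside, 12 mm above the table (a bottle's underside: 15 mm). +x: back of the rack. Three pads in a row along y, 70 mm apart, colours in any order.
- pad_yellow: yellow square pad fixed on the rack, 62 by 62 mm, 3 mm thick, the place for one bottle; 12 mm in front of it (-x) a yellow marker strip, 22 by 62 mm, stays in sight when a bottle stands on the square. Origin: centre of the square at its underside, 12 mm above the table (a bottle's underside: 15 mm). +x: back of the rack. Three pads in a row along y, 70 mm apart, colours in any order.
- pad_green: green square pad fixed on the rack, 62 by 62 mm, 3 mm thick, the place for one bottle; 12 mm in front of it (-x) a green marker strip, 22 by 62 mm, stays in sight when a bottle stands on the square. Origin: centre of the square at its underside, 12 mm above the table (a bottle's underside: 15 mm). +x: back of the rack. Three pads in a row along y, 70 mm apart, colours in any order.
- sanding_block: sanding block, a bar 180 mm long (its x), 36 mm wide (y), 40 mm high (z): dark wood above a 12 mm cork sole, about 0.18 kg. Origin: centre of its underside. It starts on the rack floor (12 mm above the table) along and about 12 mm behind the row of bottles, some 40 mm before the low rail at the back: no gripper gets at it while the tall bottles stand there.
- rack: fixed low rack of light wood that holds pads, bottles and block. Origin: at table level under the middle place of the row; +x to its back, y along the row. Floor 12 mm thick, 250 mm in y, from x = -68 to +125 mm; 10 mm thick walls at both ends (y) and at the back (x = 115 to 125 mm) rise to 47 mm above the table; the front is open.
- side_tray: fixed shallow grey tray, 280 mm (x) by 100 mm (y), walls 5 mm thick and 18 mm high, floor 5 mm thick; empty at the start. Origin: centre of its underside, at table level. Stands left or right of the rack. Room for the three bottles in a line along x, 80 mm apart.
- foam: fixed white block of carving foam, 240 mm (x) by 110 mm (y) by 50 mm high, with a blue mat 200 mm (x) by 60 mm (y), 2 mm thick, centred on its top (mat top 52 mm above the table). Origin: centre of its underside. Stands on the other side of the rack from the tray.
There are look-alikes about, which are no part of the job. What is shaped like the bottle_yellow but purple is not meant.

How it is judged:
By the outcome, as a careful person would: the job done as asked, in the order asked, and still so for the second after the job is handed in, with the robot touching nothing.
It also fails if it takes over 141 s, if anything falls off the work surface, if the arm or the gripper's body presses on something with over 40 N, if the wrist force passes 120 N, or if a joint passes its speed limit or range.

## Working session

There is one attempt and no reset: what is moved stays moved. The work goes in short steps, each a Python script; the robot and the scene stay as the last script left them, time stands still between calls to the robot, and variables do not carry over. Pictures are saved under pics/ and viewed, at most 14 in all, crops included, and the job is handed in when it is done.

```bash
mkdir -p pics
python3 - <<'E'
from workcell import manip
import cv2,numpy as np
for n in("scene","top"):
    d=manip.get_image(n);cv2.imwrite(f"pics/{n}0.png",d["color"]);print(n,d["camera_matrix"],d["k1"],d["rvec"],d["tvec"])
s=manip.get_state();print(manip.nose_length,s)
E
```

```text
scene [[473.86535846   0.         277.20776027]
 [  0.         473.86535846 202.83838343]
 [  0.           0.           1.        ]] -0.14333084950192676 [ 0.58171903  2.46469095 -1.38845342] [ 478.52667956  -64.96086734 1144.94892381]
top [[484.1299365    0.         283.82179815]
 [  0.         484.1299365  207.51578761]
 [  0.           0.           1.        ]] -0.039582719187258086 [ 2.16640828 -2.16105323  0.15860315] [ -19.01831088  560.20292305 1031.84592266]
19.0 {'time_s': 0.1, 'joint_positions': array([-1.44660449e+00,  2.59153054e-01,  2.08993310e-02,  1.33369740e+00,
       -2.39707949e-05,  1.41823127e+00]), 'dq': array([ 4.38671972e-04, -1.27758514e-03,  6.64727533e-05,  6.09625642e-04,
       -8.94086437e-04,  1.64783695e-03]), 'tau': array([ 5.89707532e-03, -5.56693411e+01,  3.45070016e+01,  1.16503259e-02,
       -1.07989104e-04,  1.71559407e-05]), 'position': array([ 150.26308088, -528.8679901 ,  249.74155935]), 'ee_rot': array([-3.11041810e+00, -4.33183339e-01,  1.19122102e-05]), 'contact_force': array([ 0.31902351, -0.4282573 , -0.31961188]), 'ft_torque': array([-0.01756509,  0.03108973,  0.03933529]), 'finger_force': 0.0, 'gripper_width': 85.40543759153216}
```

View pics/top0.png

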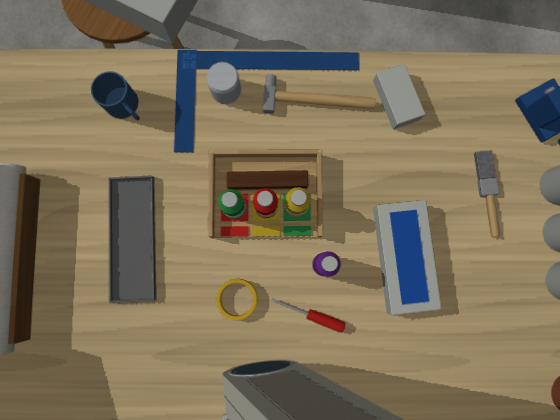

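View pics/scene0.png

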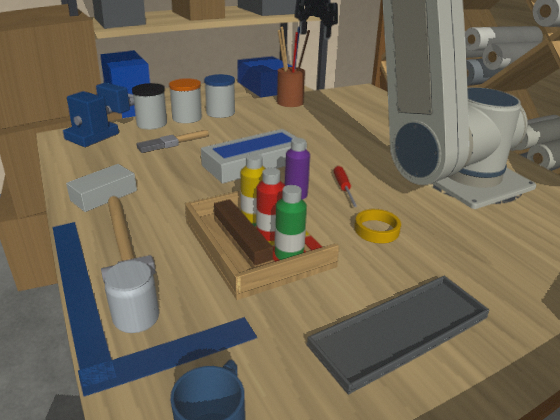

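```bash
cat > h.py <<'E'
from workcell import manip
import cv2,numpy as np
def ray(d,uv):
    p=cv2.undistortPoints(np.float64(uv).reshape(-1,1,2),d["camera_matrix"],np.array([d["k1"],0,0,0.]))[:,0]
    R=cv2.Rodrigues(np.float64(d["rvec"]))[0]; t=np.float64(d["tvec"]).ravel()
    return -R.T@t, np.c_[p,np.ones(len(p))]@R
def onz(d,uv,z):
    c,v=ray(d,uv); return (c+v*((z-c[2])/v[:,2])[:,None])[:,:2]
def blobs(d,lo,hi,amin=60,roi=None):
    hsv=cv2.cvtColor(d["color"],cv2.COLOR_BGR2HSV); m=cv2.inRange(hsv,np.array(lo),np.array(hi))
    if roi: k=np.zeros_like(m);x0,y0,x1,y1=roi;k[y0:y1,x0:x1]=1;m=m*k
    cs=[c for c in cv2.findContours(m,cv2.RETR_EXTERNAL,cv2.CHAIN_APPROX_NONE)[0] if cv2.contourArea(c)>amin]
    return sorted(cs,key=cv2.contourArea,reverse=True)
def rect(d,c,z):
    q=onz(d,c.reshape(-1,2),z).astype(np.float32); (x,y),(w,h),a=cv2.minAreaRect(q)
    if h>w: w,h,a=h,w,a+90
    return np.round([x,y,w,h,(a+90)%180-90],1)   # a: direction of long side, deg
E
python3 - <<'E'
from h import *
d=manip.get_image("top")
R=(200,140,330,245)
for n,lo,hi in(("red",(0,170,80),(6,255,255)),("yel",(22,150,80),(32,255,255)),("grn",(50,120,40),(85,255,255))):
    for c in blobs(d,lo,hi,40,(210,224,325,245)): print("strip",n,rect(d,c,15),cv2.boundingRect(c))
for c in blobs(d,(105,150,60),(125,255,255),800,(370,180,450,330)): print("mat",rect(d,c,52))
for c in blobs(d,(0,0,150),(180,60,255),40,R): print("cap",rect(d,c,145),cv2.boundingRect(c))
for c in blobs(d,(0,60,20),(14,255,95),200,(222,160,315,195)): print("block",rect(d,c,52),cv2.boundingRect(c))
for c in blobs(d,(0,0,20),(180,70,140),1500,(95,165,170,312)): print("tray",rect(d,c,18),cv2.boundingRect(c))
for c in blobs(d,(0,0,130),(180,60,255),25,(310,250,345,280)): print("purplecap",rect(d,c,130))
a=cv2.resize(d["color"][140:250,200:345],None,fx=4,fy=4,interpolation=3)
s=manip.get_image("scene")["color"][150:300,170:350]
b=cv2.resize(s,None,fx=4,fy=4,interpolation=3)
cv2.imwrite("pics/crop1.png",b)
E
```

```text
strip red [510.8  93.2  58.2  20.1 -89.8] (221, 226, 27, 10)
strip yel [511.   22.9  60.4  20.2 -89.8] (252, 226, 28, 10)
strip grn [511.2 -46.5  60.5  20.2 -89.9] (283, 226, 28, 10)
mat [ 453.4 -288.   197.6   58.9    5.9]
cap [560.8  95.9  26.   19.4  27. ] (222, 193, 12, 13)
cap [564.7 -39.   27.1  16.9  31.7] (291, 191, 11, 14)
cap [562.4  26.7  28.2  15.4  41.6] (257, 192, 14, 13)
block [619.1  20.2 177.6  41.  -88.7] (226, 170, 82, 20)
tray [493.5 321.  279.9 103.5   2.9] (108, 175, 48, 128)
purplecap [ 437.4 -105.8   27.9   27.7   89.5]
```

View pics/crop1.png

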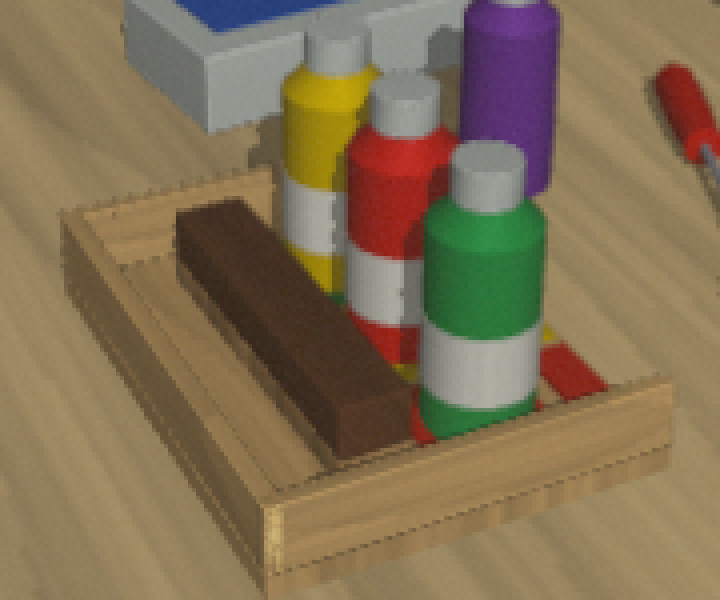

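The crop shows the dark-topped block (from about 180,210 to 410,450) in the rack with a thin tan sole line at its foot. Bottles run from left (high y) green, red, yellow over the red, yellow and green pads. The purple look-alike is at (510,100). Next I measure the bottles from close by with the wrist camera.

```bash
cat >> h.py <<'E'
from scipy.spatial.transform import Rotation as Rot
def down(deg):
    a=np.radians(deg); y=np.array([np.cos(a),np.sin(a),0]); z=np.array([0,0,-1.]); x=np.cross(y,z)
    return Rot.from_matrix(np.c_[x,y,z]).as_rotvec()
def best(p,deg):
    """tool-down, closing line at deg (mod 180); the half turn with the smaller last joint"""
    o=[]
    for k in(0,180):
        q=manip.inverse_kinematics(list(p),list(down(deg+k)))
        if q is not None: o.append((abs(q[5]),k))
    return down(deg+min(o)[1])
def go(p,deg): manip.movep(list(p),list(best(p,deg)))
def wrist():
    s=manip.get_state(); d=manip.get_image("wrist")
    T=np.eye(4);T[:3,:3]=Rot.from_rotvec(s["ee_rot"]).as_matrix();T[:3,3]=s["position"]
    C=np.linalg.inv(T@np.float64(d["mount"])); d["rvec"]=cv2.Rodrigues(C[:3,:3])[0];d["tvec"]=C[:3,3]; return d
E
python3 - <<'E'
from h import *
go([540,23,400],0); manip.wait(.3)
d=wrist();cv2.imwrite("pics/w1.png",d["color"]);np.save("pics/w1.npy",d,allow_pickle=True)
s=manip.get_state();print(s["time_s"],s["position"],s["joint_positions"],d["mount"])
c,v=ray(d,[[280,210]]);print(c)
E
```

```text
3.0083 [540.03091709  22.74138772 399.94892638] [-1.13183973e-01  2.47863750e-01  3.83828919e-01  1.70683236e+00
 -4.24293163e-05  1.45805630e+00] [[ 1.50488451e-03 -9.62648777e-01 -2.70749087e-01  6.60194090e+01]
 [ 9.99996667e-01  2.01663160e-03 -1.61192955e-03 -6.93958573e-01]
 [ 2.09772317e-03 -2.70745759e-01  9.62648603e-01 -1.23256900e+02]
 [ 0.00000000e+00  0.00000000e+00  0.00000000e+00  1.00000000e+00]]
[539.38754825  88.67204282 523.20872602]
```

View pics/w1.png

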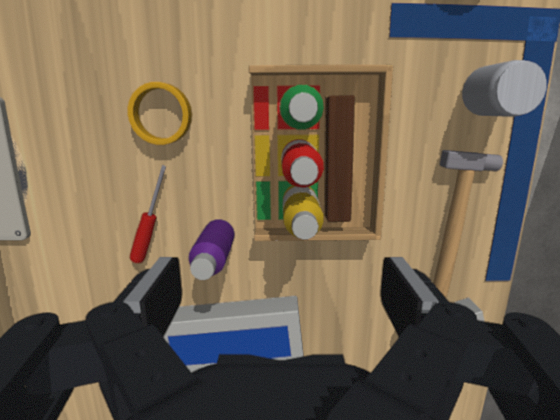

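The picture shows the caps at (303,107) green, (304,171) red and (304,224) yellow. The block is at (340,158) and the marker strips are at x≈262.

Run:
```python
from h import *
d=np.load("pics/w1.npy",allow_pickle=True).item(); t=manip.get_image("top")
for c in blobs(d,(0,0,110),(180,60,255),60,(270,80,330,245)):
    q=onz(d,c.reshape(-1,2),145).astype(np.float32); print("cap w",cv2.minEnclosingCircle(q),rect(d,c,145))
for n,lo,hi in(("red",(0,150,80),(8,255,255)),("yel",(20,150,80),(34,255,255)),("grn",(50,100,40),(85,255,255))):
    for c in blobs(d,lo,hi,100,(248,80,271,230)): print("strip w",n,rect(d,c,15),cv2.boundingRect(c))
for c in blobs(d,(0,60,15),(14,255,95),300,(322,85,360,230)): print("block w",rect(d,c,52),cv2.boundingRect(c))
for c in blobs(t,(0,0,110),(180,60,255),60,(210,180,325,222)):
    q=onz(t,c.reshape(-1,2),145).astype(np.float32); print("cap t",cv2.minEnclosingCircle(q),rect(t,c,145))
```

```text
cap w ((562.70849609375, 91.18988800048828), 15.357818603515625) [562.4  91.   30.   29.6  45. ]
cap w ((564.7802124023438, 21.329570770263672), 15.939656257629395) [565.1  21.1  31.   29.6 -89.9]
cap w ((566.6397705078125, -44.30215835571289), 17.65041732788086) [567.7 -44.9  34.1  30.4  71. ]
strip w red [509.   90.4  60.7  21.7  89.5] (253, 86, 16, 44)
strip w yel [510.1  20.4  61.9  21.3  89.5] (255, 135, 15, 42)
strip w grn [510.8 -49.7  60.2  20.9 -88.8] (256, 182, 15, 38)
block w [618.9  18.3 178.   39.6 -88.7] (324, 95, 31, 127)
cap t ((560.118408203125, 68.51351165771484), 74.91699981689453) [560.1  68.5 125.4  82.1 -89.8]
cap t ((565.2960815429688, -12.106983184814453), 38.1494255065918) [565.6  -8.6  74.9  25.7  -6.2]
cap t ((564.4227905273438, -44.26853942871094), 39.06252670288086) [564.9 -39.7  77.5  22.   -8.2]
```

```bash
cat >> h.py <<'E'
TA=2.9; TC=np.array([493.3,320.0])
def slot(i): a=np.radians(TA); return TC+80*i*np.array([np.cos(a),np.sin(a)])
SLOT={"green":1,"red":0,"yellow":-1}; HI=265
def st(tag):
    s=manip.get_state(); print(tag,round(s["time_s"],1),"w",round(s["gripper_width"],1),"F",round(s["finger_force"],1),"p",s["position"].round(1),"f",s["contact_force"].round(1))
def pick(xy,deg,z,open_=75,effort=35):
    manip.grip(open_,effort); go([*xy,HI],deg)
    manip.move_straight([*xy,z+40],max_speed=250); manip.move_straight([*xy,z],max_speed=80)
    manip.grip(0,effort); st("grip"); manip.move_straight([*xy,HI],max_speed=200); st("lift")
def place(xy,deg,z,open_=75):
    go([*xy,HI],deg); manip.move_straight([*xy,z+30],max_speed=200); manip.move_straight([*xy,z+1],max_speed=50); st("down")
    manip.grip(open_); manip.move_straight([*xy,HI],max_speed=250); st("up")
E
python3 - <<'E'
from h import *
pick((564,92.5),0,98); place(slot(1),90+TA,88)
E
```

```text
grip 7.5 w 51.3 F 36.6 p [564.3  92.5  98.8] f [-0.9 -0.7  5.2]
lift 8.5 w 51.2 F 37.0 p [563.6  92.5 263.7] f [ 0.2  0.5 -3.4]
down 11.8 w 51.1 F 37.3 p [572.9 323.9  88.9] f [-2.2 -0.8  1.5]
up 13.0 w 75.0 F 0.0 p [572.9 323.9 263.6] f [-0.5  0.2 -0.3]
```

Run:
```python
from h import *
pick((565,22.5),0,98); place(slot(0),90+TA,88)
pick((566,-45.5),0,98); place(slot(-1),90+TA,88)
p=slot(0)
go([600,20,330],0);manip.wait(.2)
d=wrist();np.save("pics/w2.npy",d,allow_pickle=True)
t=manip.get_image("top");s=manip.get_image("scene");st("")
cv2.imwrite("pics/w2.png",np.vstack([np.hstack([d["color"],]) ]))
a=cv2.resize(s["color"][150:400,170:500],(660,500));cv2.imwrite("pics/s2.png",a)
for c in blobs(d,(0,60,15),(14,255,95),300): print("block w",rect(d,c,52),cv2.boundingRect(c))
for n,lo,hi in(("red",(0,150,80),(8,255,255)),("yel",(20,150,80),(34,255,255)),("grn",(50,100,40),(85,255,255))):
    for c in blobs(d,lo,hi,300): print("pad w",n,rect(d,c,15),cv2.boundingRect(c))
```

```text
grip 16.0 w 51.0 F 36.4 p [565.6  22.4  98.8] f [0.1 0.1 5.7]
lift 17.0 w 50.8 F 36.8 p [564.5  22.5 263.7] f [ 1.   0.2 -2.4]
down 19.8 w 50.9 F 36.6 p [493.1 320.   88.7] f [-2.1  0.1 -0.1]
up 21.0 w 74.5 F 0.0 p [492.9 319.8 263.7] f [-1.1  0.1 -0.6]
grip 24.2 w 51.4 F 36.1 p [566.6 -45.6  98.9] f [0.2 0.7 7.2]
lift 25.2 w 51.2 F 36.9 p [565.5 -45.4 263.7] f [ 0.3  0.5 -3.3]
down 28.3 w 51.1 F 36.5 p [413.2 316.   88.7] f [-0.5 -0.3 -1.2]
up 29.5 w 74.9 F 0.0 p [413.1 315.7 263.8] f [-0.1 -0.4 -0.3]
 31.2 w 74.9 F 0.0 p [599.9  20.6 330.1] f [-0.4 -0.3  0.4]
block w [621.6  18.  178.6  35.9 -88.4] (284, 91, 32, 148)
pad w red [5.634e+02 9.080e+01 6.240e+01 6.190e+01 1.000e-01] (228, 80, 51, 52)
pad w red [ 313.5 -112.8   94.9   26.3   68.9] (69, 225, 28, 57)
pad w red [509.8  90.2  60.9  22.2 -89.8] (201, 81, 20, 51)
pad w yel [357.2  84.6  94.8  91.5  54. ] (57, 76, 76, 73)
pad w yel [564.1  21.5  61.6  61.3 -89.9] (231, 137, 48, 48)
pad w yel [510.5  20.8  60.5  22.7 -89.8] (204, 138, 20, 47)
pad w grn [ 5.647e+02 -4.870e+01  6.040e+01  5.980e+01  2.000e-01] (233, 191, 46, 43)
pad w grn [511.2 -49.6  61.3  21.1 -89.7] (208, 191, 18, 44)
```

View pics/w2.png

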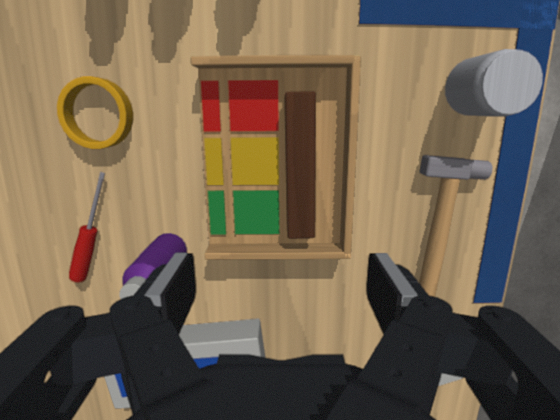

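View pics/s2.png

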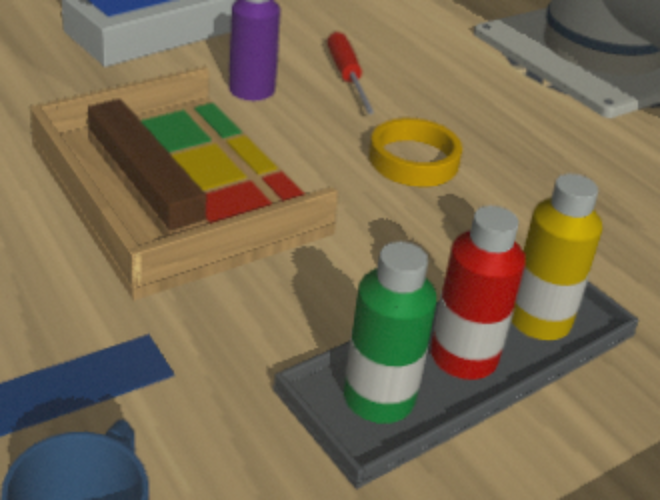

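Three bottles stand in the tray (scene crop at 390,380; 470,340; 545,300). The block at (300,165) in the wrist view is free. I check the mat from close by, then move the block.

Run:
```python
from h import *
M=[]
for k,dy in((0,55),):
    go([453,-288+dy,360],k);manip.wait(.2);d=wrist()
    for c in blobs(d,(105,130,50),(125,255,255),3000): r=rect(d,c,52);print("mat w",r,cv2.boundingRect(c));M.append(r)
st("")
xy=(620.8,19); manip.grip(66,50); go([*xy,200],1.6)
manip.move_straight([*xy,70],max_speed=200); manip.move_straight([*xy,37],max_speed=60)
manip.grip(0,50); st("grip"); manip.move_straight([*xy,150],max_speed=100); st("lift")
s=manip.get_image("scene");cv2.imwrite("pics/s3.png",cv2.resize(s["color"][100:300,130:380],(750,600)))
```

```text
mat w [ 452.9 -290.6  198.    58.7    6.4] (205, 177, 152, 57)
 32.6 w 74.8 F 0.0 p [ 453.6 -232.3  359.8] f [-0.4  1.3  0. ]
grip 36.0 w 35.4 F 50.9 p [621.2  19.   37.6] f [ 0.3 -0.1  4.3]
lift 37.3 w 35.4 F 50.6 p [620.5  19.  149.3] f [-0.1  0.2 -1.1]
```

View pics/s3.png

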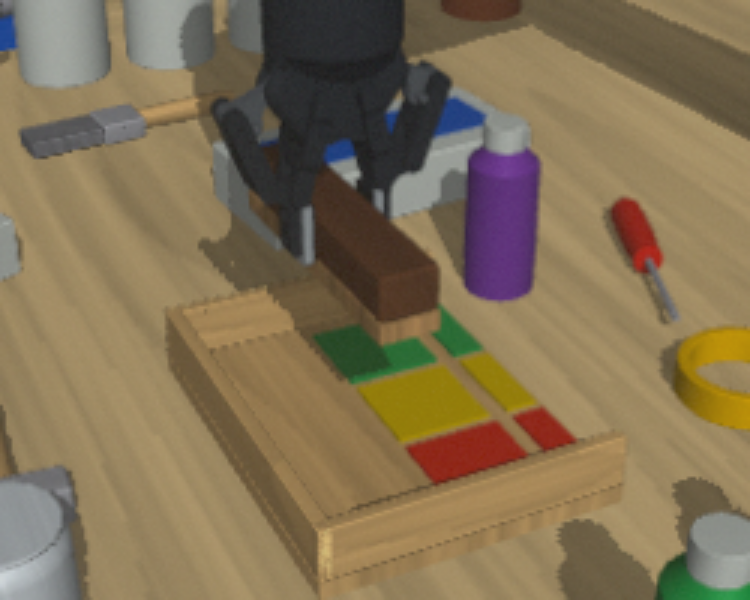

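The block is held level with the tan cork sole underneath (405,325). I place it on the mat.

Run:
```python
from h import *
c=(453.2,-289.3)
manip.move_straight([620.8,19,HI],max_speed=250)
go([*c,HI],96.1); manip.move_straight([*c,110],max_speed=200); manip.move_straight([*c,78],max_speed=40); st("down")
manip.grip(60); manip.move_straight([*c,200],max_speed=200)
go([c[0],c[1]+55,330],0);manip.wait(.2);d=wrist();st("")
m=blobs(d,(105,130,50),(125,255,255),300); pts=np.vstack(m); print("mat",rect(d,pts,52))
for b in blobs(d,(0,60,15),(14,255,110),1000): print("block",rect(d,b,92),cv2.boundingRect(b))
cv2.imwrite("pics/w4.png",d["color"])
```

```text
down 41.8 w 35.0 F 50.5 p [ 453.3 -289.4   78. ] f [ 0.2 -0.1 -2. ]
 44.7 w 60.0 F 0.0 p [ 453.2 -234.4  329.8] f [-0.9  0.3 -0.4]
mat [ 595.6 -403.5  535.7  161.1  -42.3]
block [ 450.2 -286.4  176.6   44.     6.2] (201, 194, 158, 50)
```

View pics/w4.png

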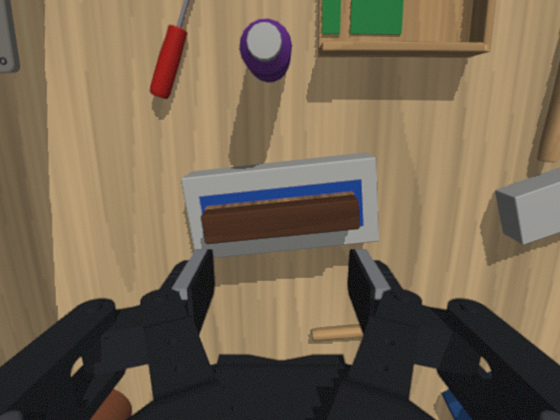

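The block lies on the mat, its far edge running from (202,211) to (357,195). Blue shows from (201,197) to (361,181). I quantify the offset.

Run:
```python
from h import *
d=wrist();t=manip.get_image("top")
for n,i,roi in(("w",d,(180,150,390,260)),("t",t,(370,190,450,325))):
    m=np.vstack(blobs(i,(105,130,50),(125,255,255),30,roi)); b=np.vstack(blobs(i,(0,60,15),(14,255,110),200,roi))
    a=np.radians(6.1); u=np.array([np.cos(a),np.sin(a)]); v=np.array([-u[1],u[0]])
    for nm,c,z in(("mat",m,52),("blk",b,92)):
        q=onz(i,c.reshape(-1,2),z); print(n,nm,"u",(q@u).min().round(1),(q@u).max().round(1),"v",(q@v).min().round(1),(q@v).max().round(1),rect(i,c,z))
cv2.imwrite("pics/t4.png",cv2.resize(t["color"][190:325,365:455],None,fx=4.4,fy=4.4,interpolation=3))
```

```text
w mat u 320.5 518.7 v -365.8 -307.3 [ 452.9 -290.   198.2   58.5    6. ]
w blk u 329.0 505.6 v -354.7 -310.7 [ 450.3 -286.4  176.6   43.9    6.2]
t mat u 320.9 519.4 v -363.8 -305.0 [ 453.4 -287.5  198.5   58.6    5.8]
t blk u 329.5 506.6 v -352.9 -311.3 [ 451.  -285.8  177.1   41.6    6.1]
```

View pics/t4.png

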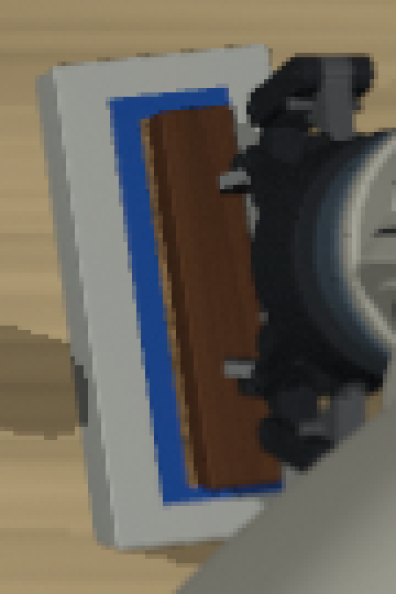

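The block is centred across to about 0.5 mm and lengthwise to about 2 mm, with blue visible all round. That is good, so the bottles go back next, gripped along the tray so they are centred on both axes.

Run:
```python
from h import *
PAD={"red":(564.3,92),"yellow":(564.6,22.2),"green":(564.9,-47.7)}
for b in("yellow","red","green"):
    pick(slot(SLOT[b]),TA,88,64); place(PAD[b],0,98)
go([600,20,400],0);manip.wait(.2);d=wrist();st("")
cv2.imwrite("pics/w5.png",d["color"])
for c in blobs(d,(0,0,110),(180,60,255),60,(200,60,400,280)):
    print("cap w",rect(d,c,145),cv2.boundingRect(c))
for n,lo,hi in(("red",(0,150,80),(8,255,255)),("yel",(20,150,80),(34,255,255)),("grn",(50,100,40),(85,255,255))):
    for c in blobs(d,lo,hi,100,(200,60,400,280)): print("strip",n,rect(d,c,15),cv2.boundingRect(c))
```

```text
grip 48.6 w 51.4 F 36.0 p [413.6 316.2  88.9] f [-3.1 -0.4  6.3]
lift 49.6 w 51.2 F 36.9 p [413.  315.7 263.8] f [-0.1 -0.2 -3. ]
down 53.4 w 50.8 F 36.4 p [564.4  22.2  98.8] f [-0.   0.3 -0.9]
up 54.6 w 75.1 F 0.0 p [564.2  22.3 263.8] f [ 0.4  0.1 -0.4]
grip 58.8 w 50.6 F 36.6 p [493.6 320.2  88.8] f [-1.6 -0.7  6.1]
lift 59.8 w 51.1 F 36.9 p [492.9 319.8 263.7] f [ 0.4  0.7 -3.3]
down 62.3 w 50.8 F 36.9 p [564.   91.9  98.8] f [-1.  -0.   0.8]
up 63.5 w 74.7 F 0.0 p [563.9  92.  263.7] f [ 0.2  0.5 -0.1]
grip 66.3 w 50.9 F 36.7 p [573.7 324.2  88.9] f [ 1.3 -0.1  5.8]
lift 67.3 w 51.6 F 36.9 p [572.8 323.9 263.5] f [ 0.3  0.6 -3. ]
down 71.1 w 50.9 F 37.5 p [564.5 -47.6  98.9] f [-3.   1.7  3.4]
up 72.3 w 75.0 F 0.0 p [564.5 -47.6 263.7] f [ 0.2  0.3 -0.7]
 73.2 w 75.0 F 0.0 p [599.7  19.4 398.8] f [-1.1 -0.3 -0.4]
cap w [562.1  89.8  30.4  28.9  43.7] (234, 91, 29, 29)
cap w [565.2  19.2  31.7  29.5  44.3] (238, 156, 28, 28)
cap w [563.1 -48.3  35.1  29.8 -89.9] (239, 212, 26, 29)
cap w [731.5 -98.5  45.6  11.5 -55. ] (377, 253, 23, 27)
strip red [5.466e+02 9.130e+01 9.590e+01 6.300e+01 4.000e-01] (212, 82, 68, 46)
strip yel [559.5  11.8  81.7  69.9  90. ] (233, 132, 47, 55)
strip yel [510.3  20.5  61.7  22.5 -89.7] (215, 133, 17, 42)
strip grn [ 5.479e+02 -6.480e+01  9.390e+01  9.290e+01  5.000e-01] (218, 179, 62, 58)
```

View pics/w5.png

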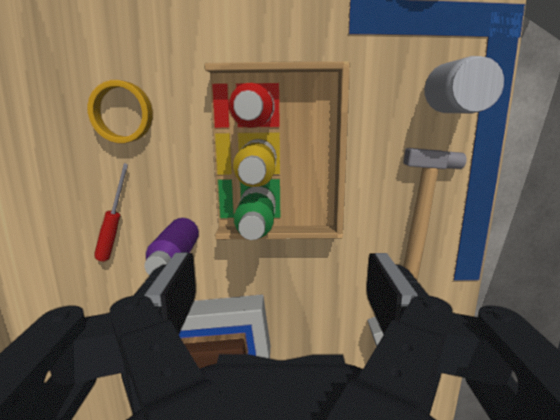

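Each bottle stands on the pad of its own colour, with caps at (248,105) red, (252,170) yellow and (252,226) green. All are within about 2 mm of the pad centre, so I hand the job in.

```bash
python3 -c "
from workcell import manip
print(manip.sign_off())"
```

```text
the job is handed in; nothing more can be done
None
```

The job is handed in at about 73 s: the block lies cork side down on the blue mat (about 2 mm off centre lengthwise), and all three bottles stand upright on the pads of their own colours, within about 2 mm of centre.

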